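Mount the toroidal transformer in the power-unit chassis

TASK

Mount the yellow toroidal transformer in the open chassis: lift it up and off its rack peg, lower it over the brass bolt until it lies flat on the rubber pad before you let go, then fetch the steel-and-rubber clamping disc from its peg and lower it, rubber side down, over the same bolt until it lies flat on the transformer before you let go. Leave the other coils hanging on their pegs, do not press on the power-supply board or the parts round the bolt, and do not disturb the tools and supplies on the bench.

Things in the scene. Friction and masses are not known exactly. Their poses are not given: they have to be found in the camera images.
- rack: Parts rack fixed to the bench, pose and yaw vary: a portal of 30 mm aluminium profile, 420 mm wide along its y axis, feet 130 mm deep, beam top 185 mm above the bench, nothing above. Origin on the bench under the beam's middle; -x is its front, towards the robot. Four pegs at y = -142.5, -47.5, 47.5, 142.5 mm carry one ring each, with its axis along the peg; which hangs where varies.
- peg0 (a point): Foot of the peg at y = -142.5 mm of the rack (axes as the rack; this point: x -34.5, z 203.8 mm): where its axis meets the upper face of its black stop flange (44 mm wide, 4 mm thick), against which the ring rests. From here the steel peg, 9 mm thick, goes on 50 mm to the front and up, along (-0.643, 0, 0.766) in the rack's frame (40 degrees from upright). The other pegs are alike.
- transformer: The yellow tape-wrapped toroidal transformer with a black resin-filled centre: a ring 62 mm in outer diameter (a decagon, 65 mm over its corners), 30 mm thick, with a 13 mm through hole, 0.28 to 0.46 kg. Origin at the centre of its underside (towards the flange on the peg, down when mounted), z along its axis, on the peg outwards along the peg.
- clamp_disc: The clamping disc that goes on top of the transformer: a ring 54 mm in outer diameter (a decagon, 57 mm over its corners), 12 mm thick, 8 mm of black rubber under 4 mm of bright steel, with a 13 mm through hole, about 0.08 kg. Origin at the centre of the rubber face (towards the flange on the peg), z along its axis towards the steel side, on the peg outwards along the peg.
- chassis: Open sheet-steel chassis clamped to the bench, pose and yaw vary: 220 (x) by 250 mm (y), origin at the centre of its underside. End wall at y = 124 mm 50 mm high (48 mm from the bolt), end wall at y = -124 mm 60 mm high, rising from x = -50 to 105 mm beyond x = 10 mm; rear flange at x = 109 mm 26 mm high, front lip at x = -109 mm 12 mm high. Bench clamps reach x = +-137 mm, 22 mm high.
- bolt_seat (a point): Where the transformer's underside centre belongs: on the bolt's axis, on top of the 58 mm wide rubber pad; 5.5 mm above the chassis's underside, at x = -10, y = 75 mm of the chassis, same axes. The brass bolt, 8 mm in diameter, rises 56 mm above this point, its last 5 mm tapering to 4.4 mm. Parts leave room for fingers only in a lane along the chassis's x axis through the bolt, 48 mm wide.
- psu: Electronic parts in the chassis, same origin and axes, heights over its underside: board with parts up to 43 mm high over x -83..83, y -96..28 mm, ending in a heat-sink plate 47 mm from the bolt's axis. From the bolt's axis: capacitors 18 mm wide at x +-52, y 33 mm, 33 mm high; relay 28 x 16 mm at x 56, y -33 mm, 25 mm high; terminal block 30 x 15 mm at x -56, y -33 mm, 21 mm high.
- green_coil: A smaller green coil on one of the pegs, not wanted: ring 52 mm in diameter, 24 mm thick, 13 mm hole. Origin at the centre of its underside, z along the peg outwards.
- blue_coil: A smaller blue coil on one of the pegs, not wanted: ring 50 mm in diameter, 20 mm thick, 13 mm hole. Origin at the centre of its underside, z along the peg outwards.
- power_driver: Power screwdriver lying on the bench, 204 mm long along its x axis (from -85 to 119 mm), 38 mm in diameter, origin under it on the bench.
- screwdriver: Hand screwdriver with a black grip lying on the bench along its x axis, 190 mm long, origin under it on the bench.
- solvent_bottle: White bottle standing on the bench, 48 mm in diameter, 115 mm high, origin under its middle.
- nut_jar: Glass jar standing on the bench, 56 mm in diameter, 60 mm high, origin under its middle.
- screw_tray: Grey screw tray lying on the bench, 75 x 110 x 22 mm, origin under its middle.
- tape_roll: Orange roll of tape lying flat, 76 mm in diameter, 19 mm high, origin under its middle.
Not all that is in view belongs to the job. Leave any pink or purple look-alike of the clamp_disc alone.

How it is judged:
On the way, in this order (a step that is already met when the one before it is completed fails the run):
1. the transformer is lifted clear of its peg in the fingers (contact force between the fingers and transformer above 1 N and distance of transformer from where it was at the start of the episode above 0.08 m and contact force between transformer and rack below 0.01 N), for 0.1 s.
2. the transformer lies flat on the pad over the bolt, still held by the fingers (set down, not dropped) (horizontal distance between transformer and bolt_seat below 0.004 m and z of transformer in the frame of chassis between 0.003 and 0.0095 m and angle between transformer's own z axis and vertical below 0.06 rad and contact force between the fingers and transformer above 0.5 N), for 0.1 s.
3. the clamping disc is lifted clear of its peg in the fingers (contact force between the fingers and clamp_disc above 1 N and distance of clamp_disc from where it was at the start of the episode above 0.08 m and contact force between clamp_disc and rack below 0.01 N), for 0.1 s.
4. the clamping disc lies flat on the transformer over the bolt, still held by the fingers (horizontal distance between each of transformer, clamp_disc and bolt_seat below 0.004 m and z of transformer in the frame of chassis between 0.003 and 0.0095 m and angle between each of transformer, clamp_disc's own z axis and vertical below 0.06 rad and z of clamp_disc in the frame of chassis between 0.033 and 0.0395 m and contact force between the fingers and clamp_disc above 0.5 N), for 0.1 s.
At the end, for the whole second after the job is handed in: The transformer lies on the rubber pad over the bolt (within 4 mm of the bolt's axis, within 4 mm of the pad's height, level within 3.4 degrees), the clamping disc lies on it over the same bolt within the same tolerances, rubber side down, both released and at rest (horizontal distance between each of transformer, clamp_disc and bolt_seat below 0.004 m and z of transformer in the frame of chassis between 0.003 and 0.0095 m and angle between each of transformer, clamp_disc's own z axis and vertical below 0.06 rad and z of clamp_disc in the frame of chassis between 0.033 and 0.0395 m and linear speed of each of transformer, clamp_disc below 0.02 m/s and angle between the z axis of clamp_disc and the z axis of transformer, either way round below 0.08 rad and contact force between the fingers and transformer below 0.01 N and contact force between the fingers and clamp_disc below 0.01 N); the robot touches nothing.
It fails at once if the green or the blue coil is moved more than 12 mm (distance of any of green_coil, blue_coil from where it was at the start of the episode above 0.012 m).
It fails at once if the electronic parts in the chassis are pressed or struck with more than 8 N (contact force between psu and anything else above 8 N).
It fails at once if a tool or supply on the bench is moved more than 20 mm (distance of any of power_driver, screwdriver, solvent_bottle, nut_jar, screw_tray, tape_roll from where it was at the start of the episode above 0.02 m).
It also fails if it takes over 69 s, if anything falls off the work surface, if the arm or the gripper's body presses on something with over 40 N, if the wrist force passes 120 N, or if a joint passes its speed limit or range.

ROBOT

A 7-joint arm with a two-finger parallel gripper is mounted at the origin on the work surface. World frame = base frame: x ahead of the robot, y to its left, z up, the work surface at z = 0. Lengths are in m, angles in rad, forces in N, time in s.
With the tool pointing down it reaches from about 0.4 to 0.85 m from the base axis. Payload 10.4 kg.
Tool frame: the origin (TCP) lies on the centre line of the jaws, within the pads' length; the fingertips stand 17 mm ahead of it and the grasp point (between the pads) lies 2 mm behind it; z points along the fingers, y is the line along which they close (so a half turn about z gives the same grasp; the last joint's range is limited). The gripper opens to 85 mm and grips with 20 to 120 N. Pads are 22 mm wide; open, the fingers measure 114 mm over their backs; the gripper's body (76 mm by 85 mm) begins 54 mm behind the grasp point. The pads swing forward as they close: fully open they stand 13 mm farther back than shut.
Start: joints at [-1.146, 0.332, -0.065, 1.46, 0.022, 1.35, -0.088], TCP at [0.271, 0.563, 0.248] pointing down, gripper open.
Joint ranges: [-2.6, 2.6], [-0.5, 2.12], [-1.47, 1.34], [0.16, 2.42], [-1.27, 4.41], [0.06, 2.06], [-2.6, 2.6]. Speed limits (rad/s): [2.22, 2.22, 2.79, 2.79, 3.14, 3.14, 3.14].

INTERFACE

Orientations are given as a unit quaternion [x, y, z, w].
In Python, from workcell import sensors, imaging, order, spotter gives the robot as it stands. The module is installed in compiled form; this text tells all that it offers.
- The arm moves only by the shell command python3 -m inch 'ROWS' [FORCE]. ROWS is JSON, a list that holds one entry, the list of rows, each a list of 7 numbers: the shift along the tool's x, y, z in m, then the turn, a rotation vector about the tool's x, y, z in rad, then the closure, from -1 (fully open) to 1 (shut). In form: [[[x, y, z, ax, ay, az, hand], ...]]. A call has 1 to 10 rows; each row is the pose to reach, as a shift and turn from the pose commanded when the call began, along the tool's axes at that moment; what a row does not reach only later rows make up. A row lasts 1/10 s, in which the tool goes at most 50 mm and 8.59 degrees, less where a joint would pass 70% of its speed; a pose out of reach is approached as far as the arm can. A call with a gripper value outside its range is refused whole. The fingers move at their own pace and stop on an object; FORCE is the grip in N (left out, the last holds). Time passes only in rows, so rows that repeat a pose let the fingers close. It gives the time, the measured TCP pose, the force, the opening and the grip force at its end, in the units of the state.
- sensors.get_obs(): the state, without advancing time (a new reading comes with each control period).
- imaging.camera(name): name is "side" or "top"; returns the picture (420x560x3 uint8, blue, green, red); there is no depth.
- imaging.calibration(name): a dict with "mtx" (3x3 intrinsics, pixels), "R" (3x3) and "t" (3): a world point X has camera coordinates R X + t. Camera axes: x right, y down, z forward; pixel columns grow to the right and rows downward; lengths in m; the calibration is good to about 2 mm. A picture is of the moment at which its call begins. calibration takes no time and is no camera call.
- order.hand_in(): hands the job in; it is judged then, once.
Trained networks look in the newest picture that a camera, given by its name, has taken for a name from the list of things; names that differ only in an ending like _2 or _b are one class to them, and where a whole thing is asked for, a point or a joint stands for the part that bears it (a point fixed in the world has none). Each returns a list of dicts, best first, with "conf" (0 to 1); they miss things now and then, are a little off and sometimes report something else, mostly with a low value. They report only what shows in the picture. A call takes as long as a camera call. They do not tell look-alikes from the thing itself.
- spotter.look_for(label, camera): "pixel" ([column, row] in pixels, amid what is visible of it).
The state is a dict: "clock": time; "joint_pos": joint angles; "joint_velocities": joint speeds; "tau": joint torques, N m; "position": TCP position; "ee_rot": TCP orientation; "ft_force": force on the tool from outside, world axes, zero at the start; "torque": the same for the moment, N m; "grip_width": opening from 0.0 (shut) to 1.0 (fully open); "grasp_force": force on a finger pad.
Only numpy, scipy, OpenCV 4.12 (cv2) and the standard library are available. Lean on these libraries where they do the work, as an engineer would, in place of code of your own. Each camera call takes 0.05 s, during which the arm holds its last target. There are 200 camera calls.

## Working session

There is one attempt and no reset: what is moved stays moved. The work goes in short steps, Python scripts to look and compute and a shell command to move; the robot and the scene stay as the last step left them, time stands still between calls to the robot, and variables do not carry over. Pictures are saved under pics/ and viewed, at most 13 in all, crops included, and the job is handed in when it is done.

```bash
mkdir -p pics
python3 - <<'E'
from workcell import sensors, imaging, order, spotter
import cv2,numpy as np
for c in("side","top"):
    cv2.imwrite(f"pics/{c}0.png",imaging.camera(c))
    k=imaging.calibration(c); print(c,np.round(k["mtx"],1).tolist(),np.round(k["R"],3).tolist(),np.round(k["t"],3).tolist(), np.round(-k["R"].T@k["t"],3))
    for l in("rack","peg0","transformer","clamp_disc","chassis","bolt_seat","psu","green_coil","blue_coil"):
        print(l,[(np.round(d["pixel"],1).tolist(),round(d["conf"],2)) for d in spotter.look_for(l,c)][:4])
o=sensors.get_obs();print(o)
E
```

```text
side [[542.6, 0.0, 278.1], [0.0, 542.6, 207.1], [0.0, 0.0, 1.0]] [[0.683, -0.73, 0.001], [-0.417, -0.391, -0.821], [0.6, 0.56, -0.571]] [-0.36, 0.369, 1.308] [-0.385 -0.852  1.05 ]
rack [([272.2, 182.8], 0.76)]
peg0 [([275.4, 189.0], 0.81)]
transformer [([229.8, 162.1], 0.77), ([354.6, 304.7], 0.37)]
clamp_disc [([264.4, 198.0], 0.61), ([283.0, 212.1], 0.51), ([265.7, 186.3], 0.49), ([260.2, 175.1], 0.47)]
chassis [([355.1, 307.4], 0.94)]
bolt_seat [([351.6, 304.8], 0.98)]
psu [([364.7, 309.6], 0.89)]
green_coil [([283.3, 182.0], 0.48)]
blue_coil []
top [[457.7, 0.0, 275.9], [0.0, 457.7, 212.7], [0.0, 0.0, 1.0]] [[-0.01, -1.0, -0.029], [-0.995, 0.013, -0.103], [0.103, 0.028, -0.994]] [0.028, 0.591, 1.237] [ 0.461 -0.015  1.291]
rack [([212.7, 197.4], 0.79), ([155.8, 305.7], 0.67), ([294.4, 147.5], 0.65)]
peg0 [([211.8, 194.3], 0.77), ([219.6, 204.7], 0.26)]
transformer [([179.0, 212.4], 0.59), ([295.0, 149.3], 0.17)]
clamp_disc [([197.5, 172.8], 0.65), ([217.4, 205.3], 0.61), ([173.7, 150.5], 0.61), ([228.4, 171.7], 0.5)]
chassis [([393.7, 236.7], 0.88), ([293.0, 147.8], 0.28)]
bolt_
[... 265 characters left out ...]
joint_pos': array([-1.14560516,  0.3321803 , -0.06468113,  1.46013743,  0.02159428,
        1.34990916, -0.08849502]), 'joint_velocities': array([-0.00019278, -0.00217147, -0.00176431, -0.00057311, -0.00053115,
       -0.00158915, -0.00263667]), 'tau': array([-1.83889911e-04, -6.25237727e+01,  4.92309092e-02, -3.91820133e+01,
        1.67178124e-02,  2.01336588e-03,  2.53164683e-05]), 'position': array([0.27060349, 0.5633823 , 0.24833189]), 'ee_rot': array([ 2.22034564e-01,  9.75038795e-01,  3.06059864e-05, -8.10863388e-07]), 'ft_force': array([0.93892127, 0.60070453, 0.29596976]), 'torque': array([-0.0555144 ,  0.01880292, -0.03170974]), 'grasp_force': 0.0, 'grip_width': 0.9997810014452438}
```

Run:
```python
import cv2
a=cv2.imread("pics/side0.png");b=cv2.imread("pics/top0.png")
cv2.imwrite("pics/v1.png",cv2.resize(a[110:380,150:510],(800,600),interpolation=3))
cv2.imwrite("pics/v2.png",cv2.resize(b[90:360,110:470],(800,600),interpolation=3))
```

```text
(no output)
```

View pics/v1.png

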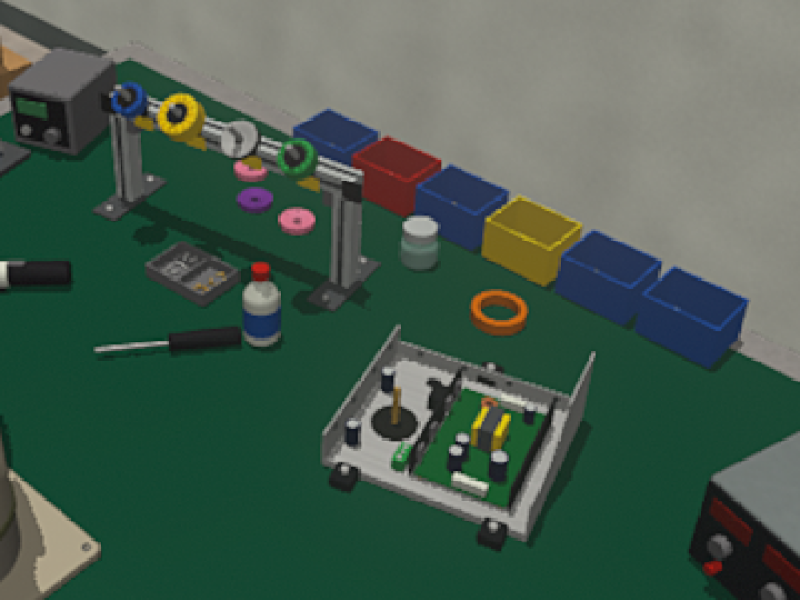

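View pics/v2.png

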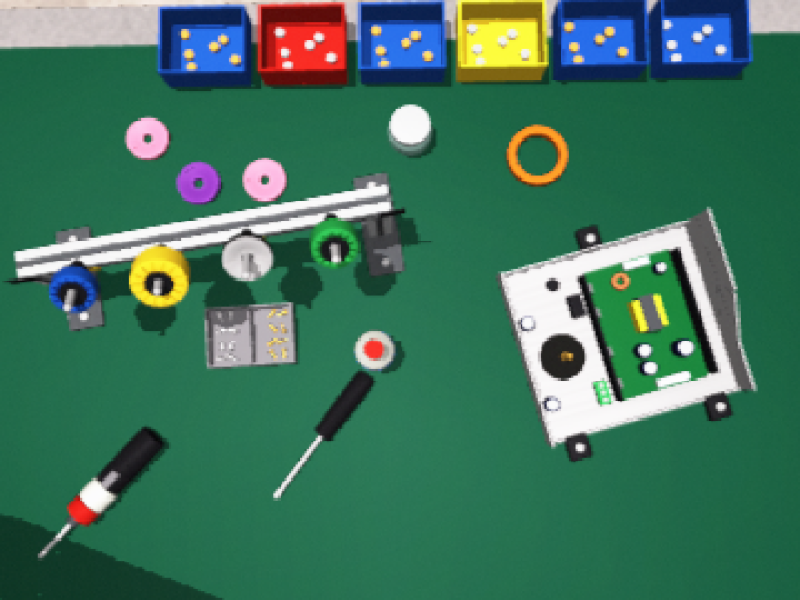

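Side view (crop, 2.22x): blue, yellow, disc and green hang left to right, with the bolt at about (397,390) and its pad at (395,422). The top crop shows the same order: yellow at (158,277), disc at (247,258), pad at (563,357). So the transformer is at y=+47.5 and the disc at -47.5. The pink and purple rings lie on the bench behind the rack.

```bash
cat > h.py <<'E'
import numpy as np, cv2
from scipy.spatial.transform import Rotation as Ro
from scipy.optimize import least_squares
from workcell import sensors, imaging
K={c:imaging.calibration(c) for c in("side","top")}
def proj(c,X):
    k=K[c];Y=np.atleast_2d(X)@k["R"].T+k["t"];p=Y@k["mtx"].T;return p[:,:2]/p[:,2:]
def place(p,X): return np.atleast_2d(X)@Ro.from_euler("z",p[2]).as_matrix().T+[p[0],p[1],0]
D=np.array([-.643,0,.766])
def ring(y,d,t):
    a=np.linspace(0,2*np.pi,40);f=np.array([-.0345,y,.2038])+.002*np.array([-.766,0,-.643])
    u=np.array([0,1,0]);v=np.cross(D,u)
    return np.vstack([f+s*D+d/2*(np.outer(np.cos(a),u)+np.outer(np.sin(a),v)) for s in(0,t)])
def cen(P):
    m=cv2.moments(cv2.convexHull(np.asarray(P,np.float32).reshape(-1,1,2)));return np.array([m["m10"]/m["m00"],m["m01"]/m["m00"]]),m["m00"]
def go(pos,R):
    o=sensors.get_obs();Rc=Ro.from_quat(o["ee_rot"])
    print("shift",np.round(Rc.inv().apply(np.array(pos)-o["position"]),4),"turn",np.round((Rc.inv()*Ro.from_matrix(R)).as_rotvec(),4),"t",round(o["clock"],1))
E
python3 - <<'E'
from h import *
hue={"blue":(108,125,.1425,.0505,.020),"yel":(20,33,.0475,.0635,.030),"green":(55,75,-.1425,.0525,.024)}
obs=[]
for c in K:
    im=cv2.imread(f"pics/{c}0.png");hs=cv2.cvtColor(im,cv2.COLOR_BGR2HSV)
    for n,(a,b,y,d,t) in hue.items():
        m=cv2.inRange(hs,(a,150,90 if n!="green" else 80),(b,255,255))
        g=np.zeros_like(m)
        r0,r1,c0,c1=(140,200,180,305) if c=="side" else (180,240,120,280)
        if c=="side" and n=="yel": c1=245
        g[r0:r1,c0:c1]=m[r0:r1,c0:c1]
        n_,l,st,ce=cv2.connectedComponentsWithStats(g)
        if n_<2: print(c,n,"none");continue
        i=1+np.argmax(st[1:,4]);ys,xs=np.where(l==i)
        q,A=cen(np.c_[xs,ys]);obs.append((c,n,q,A))
def res(p): return np.concatenate([cen(proj(c,place(p,ring(*hue[n][2:]))))[0]-q for c,n,q,A in obs])
s=least_squares(res,[.65,.2,.18],loss="soft_l1");print("rack",np.round(s.x,4))
for o,r in zip(obs,res(s.x).reshape(-1,2)): print(o[:2],np.round(o[2],1),"area",o[3],"exp",round(cen(proj(o[0],place(s.x,ring(*hue[o[1]][2:]))))[1]),"res",np.round(r,2))
a=cv2.imread("pics/side0.png")[250:360,290:390];b=cv2.imread("pics/top0.png")[180:300,325:425]
cv2.imwrite("pics/v3.png",np.hstack([cv2.resize(a,(400,440),interpolation=0),cv2.resize(b[:110],(400,440),interpolation=0)]))
E
```

```text
rack [0.6255 0.2011 0.1745]
('side', 'blue') [207.1 154. ] area 134.0 exp 224 res [0.56 0.14]
('side', 'yel') [232.2 163.7] area 383.0 exp 394 res [-1.11 -1.96]
('side', 'green') [284.2 178.8] area 126.0 exp 294 res [-0.57  1.25]
('top', 'blue') [142.5 219.8] area 332.0 exp 402 res [0.3  0.47]
('top', 'yel') [181.3 214.3] area 578.0 exp 663 res [ 0.2  -0.22]
('top', 'green') [260.  199.4] area 407.5 exp 440 res [-0.09 -0.82]
```

View pics/v3.png

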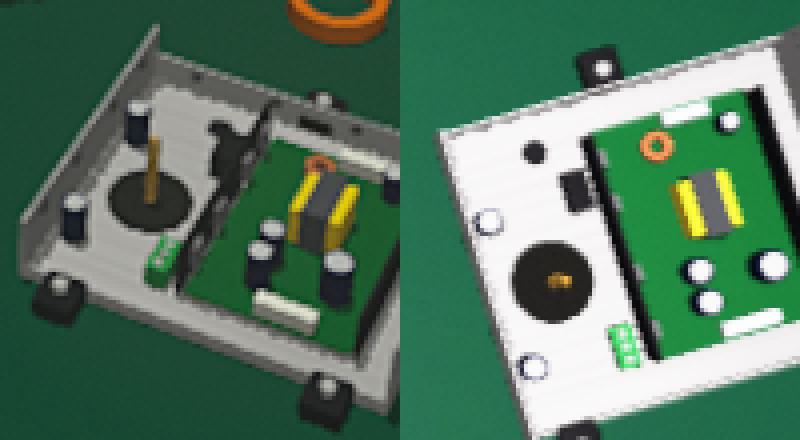

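The zoom shows, in crop pixels, the side pad at (150,201), bolt tip at (153,139) and caps at (138,108) and (75,203). In the top half the pad is at (552,281), with caps at (487,222) and (534,367).

```bash
cat >> h.py <<'E'
def Rtool(z,y):
    z=np.array(z)/np.linalg.norm(z);y=np.array(y)/np.linalg.norm(y);return np.c_[np.cross(y,z),y,z]
E
python3 - <<'E'
from h import *
B=np.array([-.010,.075,0])
pts=[("side",(150,201),B+[0,0,.0055]),("side",(153,139),B+[0,0,.0615]),("side",(138,108),B+[.052,.033,.033]),("side",(75,203),B+[-.052,.033,.033]),("side",(20,277),[-.11,.125,0]),
("top",(152,281),B+[0,0,.0055]),("top",(168,282),B+[0,0,.0615]),("top",(87,222),B+[.052,.033,.033]),("top",(134,367),B+[-.052,.033,.033]),("top",(39,132),[.11,.125,0]),("top",(130,436),[-.11,.125,0])]
off={"side":(290,250),"top":(325,180)}
ob=[np.array(off[c])+(np.array(q)+.5)/4-.5 for c,q,X in pts]
f=lambda p:np.concatenate([proj(c,place(p,X))[0]-o for (c,q,X),o in zip(pts,ob)])
s=least_squares(f,[.5,-.25,.29],loss="soft_l1",f_scale=.5);print("chassis",np.round(s.x,4));print(np.round(f(s.x).reshape(-1,2),2).tolist())
bolt=place(s.x,B)[0];print("bolt",bolt.round(4))
for c in K:  # bolt only, per camera at pad height
    g=[i for i,(cc,q,X) in enumerate(pts) if cc==c][:2]
    t=least_squares(lambda p:np.concatenate([proj(c,[p[0],p[1],pts[i][2][2]])[0]-ob[i] for i in g]),bolt[:2]);print(c,"bolt alone",t.x.round(4),t.cost.round(2))
from workcell import spotter
# rack refit with hand-checked ring centres
ob2=[("side",.1425,.0505,.020,(207.4,154.2)),("side",.0475,.0635,.030,(231.9,162.)),("side",-.1425,.0525,.024,(283.9,181.1)),("top",.1425,.0505,.020,(142.5,219.8)),("top",.0475,.0635,.030,(181.3,214.3)),("top",-.1425,.0525,.024,(260.,199.4)),]
r=lambda p:np.concatenate([cen(proj(c,place(p,ring(y,d,t))))[0]-q for c,y,d,t,q in ob2])
s=least_squares(r,[.6255,.2011,.1745],loss="soft_l1");p=s.x;print("rack",p.round(4),np.round(r(p).reshape(-1,2),2).tolist())
Rr=Ro.from_euler("z",p[2]).as_matrix();d=Rr@D
T=Rtool(-d,Rr@[0,1,0])
for n,y,h in(("tf",.0475,.020),("disc",-.0475,.018)):
    f0=place(p,np.array([-.0345,y,.2038])+.002*np.array([-.766,0,-.643]))[0]
    print(n,"origin",f0.round(4),"grasp",(f0+h*d).round(4),"pre",(f0+(h+.09)*d).round(4))
    if n=="tf": go(f0+(h+.09)*d,T)
E
```

```text
chassis [ 0.5153 -0.2909  0.2714]
[[0.16, -1.19], [0.51, -0.97], [0.15, -0.8], [0.11, -0.94], [-0.16, -0.92], [0.74, 0.46], [0.11, -0.22], [1.37, 0.07], [0.9, 0.61], [-0.97, 1.78], [-0.64, 1.52]]
bolt [ 0.4856 -0.2213  0.    ]
side bolt alone [ 0.4817 -0.2232] 0.04
top bolt alone [ 0.4859 -0.2202] 0.22
rack [0.6252 0.201  0.1743] [[0.25, -0.05], [-0.86, -0.2], [-0.3, -0.96], [0.33, 0.58], [0.3, -0.1], [-0.01, -0.69]]
tf origin [0.5815 0.2415 0.2025] grasp [0.5688 0.2393 0.2178] pre [0.5118 0.2292 0.2868]
shift [-0.3621 -0.1967 -0.0385] turn [-0.217  -0.6753 -0.5963] t 1.0
disc origin [0.598  0.148  0.2025] grasp [0.5866 0.1459 0.2163] pre [0.5296 0.1359 0.2852]
```

```bash
python3 -m inch '[[[-0.04,-0.02,-0.005,-0.025,-0.075,-0.066,-1],[-0.08,-0.043,-0.01,-0.05,-0.15,-0.132,-1],[-0.12,-0.065,-0.015,-0.075,-0.225,-0.2,-1],[-0.16,-0.087,-0.02,-0.1,-0.3,-0.265,-1],[-0.2,-0.109,-0.025,-0.125,-0.375,-0.33,-1],[-0.24,-0.13,-0.03,-0.15,-0.45,-0.4,-1],[-0.28,-0.152,-0.035,-0.175,-0.525,-0.465,-1],[-0.32,-0.174,-0.038,-0.2,-0.6,-0.53,-1],[-0.3621,-0.1967,-0.0385,-0.217,-0.6753,-0.5963,-1],[-0.3621,-0.1967,-0.0385,-0.217,-0.6753,-0.5963,-1]]]' 60
python3 - <<'E'
from h import *
from h import *
p=[.6252,.201,.1743];Rr=Ro.from_euler("z",p[2]).as_matrix();d=Rr@D;T=Rtool(-d,Rr@[0,1,0])
go([0.5118,0.2292,0.2868],T);print(sensors.get_obs()["joint_pos"].round(2),sensors.get_obs()["ft_force"].round(1))
E
```

```text
clock: 2.0
position: [0.5134, 0.2227, 0.2859]
ee_rot: [-0.079, 0.936, 0.028, 0.341]
ft_force: [-1.6, 0.4, -0.2]
grip_width: 0.996
grasp_force: 0.0
shift [-0.0002  0.0067 -0.001 ] turn [-0.0048  0.0006 -0.0042] t 2.0
[-0.89 -0.26  0.18  2.15  0.6   0.71  0.68] [-1.6  0.4 -0.2]
```

```bash
python3 -m inch '[[[0,0,0,0,0,0,-1],[0,0,0,0,0,0,-1]]]'
cat > c.py <<'E'
from h import *
import sys
p=[.6252,.201,.1743];Rr=Ro.from_euler("z",p[2]).as_matrix();d=Rr@D;T=Rtool(-d,Rr@[0,1,0])
E
python3 - <<'E'
from c import *
go([0.5118,0.2292,0.2868],T)
for c in K: cv2.imwrite(f"pics/{c}1.png",imaging.camera(c))
a=cv2.imread("pics/side1.png")[110:220,180:300];b=cv2.imread("pics/top1.png")[150:260,130:250]
cv2.imwrite("pics/v4.png",np.hstack([cv2.resize(a,(400,367)),cv2.resize(b,(400,367))]))
E
```

```text
clock: 2.2
position: [0.5115, 0.2305, 0.2873]
ee_rot: [-0.082, 0.936, 0.03, 0.341]
ft_force: [-0.4, 0.0, -0.4]
grip_width: 0.997
grasp_force: 0.0
shift [ 0.0003 -0.0013  0.0004] turn [0.001  0.0001 0.0002] t 2.2
```

View pics/v4.png

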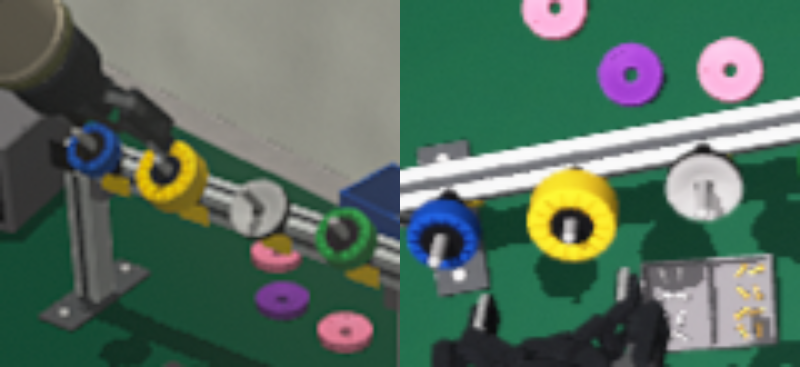

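The left half (side) shows the hand above and behind the yellow ring. In the right half (top) the two fingertips are at (483,300) and (625,272), the ring at (571,215). I'll check this numerically.

Run:
```python
from c import *
o=sensors.get_obs();R=Ro.from_quat(o["ee_rot"]).as_matrix();s=367/110
def P(X): q=(proj("top",X)[0]-[130,150])*s;return (q+[400,0]).round(0)
for a in(4,10,17):
    print(a,[P(o["position"]+R@[0,e*.047,a/1000]) for e in(-1,1)])
f=np.array([.5815,.2415,.2025])
print("ring top",P(f+.03*d),"peg tip",P(place(p,[-.0666,.0475,.2421])[0]),"disc peg tip",P(place(p,[-.0666,-.0475,.2421])[0]),"blue",P(place(p,[-.0666,.1425,.2421])[0]))
```

```text
4 [array([629., 277.]), array([490., 304.])]
10 [array([630., 272.]), array([491., 298.])]
17 [array([630., 266.]), array([493., 292.])]
ring top [571. 226.] peg tip [568. 240.] disc peg tip [702. 214.] blue [434. 265.]
```

```bash
python3 -m inch '[[[0,-0.001,0.03,0,0,0,-1],[0,-0.001,0.05,0,0,0,-1],[0,-0.001,0.07,0,0,0,-1],[0,-0.001,0.08,0,0,0,-1],[0,-0.001,0.089,0,0,0,-1],[0,-0.001,0.089,0,0,0,-1],[0,-0.001,0.089,0,0,0,-1]]]'
python3 - <<'E'
from c import *
go([0.5688,0.2393,0.2178],T)
for c in K: cv2.imwrite(f"pics/{c}2.png",imaging.camera(c))
E
```

```text
clock: 3.0
position: [0.5683, 0.2386, 0.2191]
ee_rot: [-0.082, 0.936, 0.03, 0.341]
ft_force: [-0.0, 0.1, 0.7]
grip_width: 1.002
grasp_force: 0.0
shift [0.0003 0.0006 0.0014] turn [0.0003 0.0003 0.0002] t 3.0
```

```bash
python3 -m inch '[[[0,0,0.001,0,0,0,1],[0,0,0.001,0,0,0,1],[0,0,0.001,0,0,0,1],[0,0,0.001,0,0,0,1],[0,0,0.001,0,0,0,1],[0,0,0.001,0,0,0,1],[0,0,0.001,0,0,0,1],[0,0,0.001,0,0,0,1]]]' 70
```

```text
clock: 3.9
position: [0.5688, 0.2384, 0.2186]
ee_rot: [-0.082, 0.936, 0.03, 0.341]
ft_force: [-7.9, -2.9, 7.7]
grip_width: 0.693
grasp_force: 73.1
```

```bash
python3 -m inch '[[[-0.001,0,-0.004,0,0,0,1],[-0.001,0,-0.012,0,0,0,1],[-0.001,0,-0.022,0,0,0,1],[-0.001,0,-0.034,0,0,0,1],[-0.001,0,-0.046,0,0,0,1],[-0.001,0,-0.058,0,0,0,1],[-0.001,0,-0.072,0,0,0,1],[-0.001,0,-0.09,0,0,0,1],[-0.001,0,-0.1,0,0,0,1],[-0.001,0,-0.1,0,0,0,1]]]'
python3 - <<'E'
from c import *
from workcell import spotter
for c in K: cv2.imwrite(f"pics/{c}3.png",imaging.camera(c))
a=cv2.imread("pics/side3.png")[110:220,180:300];b=cv2.imread("pics/top3.png")[150:260,130:250]
cv2.imwrite("pics/v5.png",np.hstack([cv2.resize(a,(400,367)),cv2.resize(b,(400,367))]))
print(sensors.get_obs()["joint_pos"].round(2))
pc=[0.5153,-0.2909,0.2714];Rc=Ro.from_euler("z",pc[2]).as_matrix()
go([.4845,-.221,.20],Rtool([0,0,-1],Rc@[1,0,0]))
go([.4845,-.221,.20],Rtool([0,0,-1],Rc@[-1,0,0]))
E
```

```text
clock: 4.9
position: [0.5061, 0.2278, 0.2969]
ee_rot: [-0.082, 0.936, 0.031, 0.342]
ft_force: [0.2, 0.2, -3.4]
grip_width: 0.692
grasp_force: 77.3
[-0.9  -0.28  0.17  2.14  0.6   0.74  0.69]
shift [ 0.1372 -0.4378  0.0088] turn [0.5133 0.5652 1.4087] t 5.0
shift [ 0.1372 -0.4378  0.0088] turn [-0.5799  0.5266 -1.5928] t 5.0
```

View pics/v5.png

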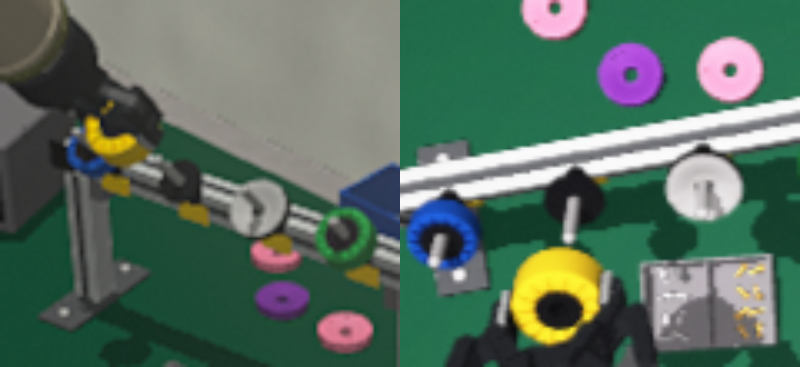

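The ring is off its peg and held square: yellow at (108,135) in the side half and (557,300) in the top half, with the peg empty. Next I carry it over the bolt.

```bash
python3 -m inch '[[[0.005,-0.035,-0.01,0.035,0.04,0.1,1],[0.015,-0.07,-0.015,0.08,0.09,0.23,1],[0.025,-0.115,-0.02,0.13,0.145,0.36,1],[0.035,-0.16,-0.025,0.18,0.2,0.49,1],[0.045,-0.205,-0.028,0.23,0.255,0.63,1],[0.055,-0.25,-0.03,0.28,0.31,0.77,1],[0.065,-0.295,-0.033,0.33,0.365,0.91,1],[0.075,-0.34,-0.035,0.38,0.42,1.04,1],[0.087,-0.385,-0.037,0.43,0.475,1.18,1],[0.0986,-0.425,-0.037,0.475,0.52,1.3,1]]]'
cat >> c.py <<'E'
pc=[0.5153,-0.2909,0.2714];Rc=Ro.from_euler("z",pc[2]).as_matrix();G=Rtool([0,0,-1],Rc@[1,0,0])
E
python3 - <<'E'
from c import *
go([.4845,-.221,.14],G);print(sensors.get_obs()["joint_pos"].round(2))
E
```

```text
clock: 6.0
position: [0.4822, -0.2111, 0.2603]
ee_rot: [0.556, 0.83, 0.002, 0.035]
ft_force: [0.9, -0.2, -4.4]
grip_width: 0.694
grasp_force: 77.1
shift [-0.0034 -0.0068  0.1205] turn [0.0455 0.0523 0.1195] t 6.0
[-0.53  0.04  0.89  1.8  -0.02  1.25  0.75]
```

```bash
python3 -m inch '[[[-0.002,-0.004,0.02,0.045,0.052,0.12,1],[-0.0034,-0.0068,0.06,0.0455,0.0523,0.1195,1],[-0.0034,-0.0068,0.1,0.0455,0.0523,0.1195,1],[-0.0034,-0.0068,0.1205,0.0455,0.0523,0.1195,1],[-0.0034,-0.0068,0.1205,0.0455,0.0523,0.1195,1],[-0.0034,-0.0068,0.1205,0.0455,0.0523,0.1195,1]]]'
python3 - <<'E'
from c import *
go([.4845,-.221,.14],G)
for c in K: cv2.imwrite(f"pics/{c}4.png",imaging.camera(c))
a=cv2.imread("pics/side4.png")[230:340,290:390];b=cv2.imread("pics/top4.png")[180:290,325:425]
cv2.imwrite("pics/v6.png",np.hstack([cv2.resize(a,(400,440)),cv2.resize(b,(400,440))]))
o=sensors.get_obs();R=Ro.from_quat(o["ee_rot"]).as_matrix()
a=np.linspace(0,2*np.pi,60)
for c,of in(("side",(290,230)),("top",(325,180))):
    def ex(h,r):
        q=(proj(c,o["position"]+np.c_[r*np.cos(a),r*np.sin(a),0*a+h])-of)*4;return q.min(0).round(),q.max(0).round()
    print(c,"under",ex(-.02,.0315),"upper",ex(.01,.0315))
E
```

```text
clock: 6.6
position: [0.4847, -0.2189, 0.1401]
ee_rot: [0.603, 0.798, -0.001, 0.0]
ft_force: [0.2, 0.4, -1.7]
grip_width: 0.69
grasp_force: 77.0
shift [-0.0019 -0.0008  0.0001] turn [-0.0011  0.0013  0.0055] t 6.6
side under (array([107., 112.]), array([204., 176.])) upper (array([109.,  77.]), array([207., 141.]))
top under (array([129., 228.]), array([229., 328.])) upper (array([136., 226.]), array([239., 328.]))
```

View pics/v6.png

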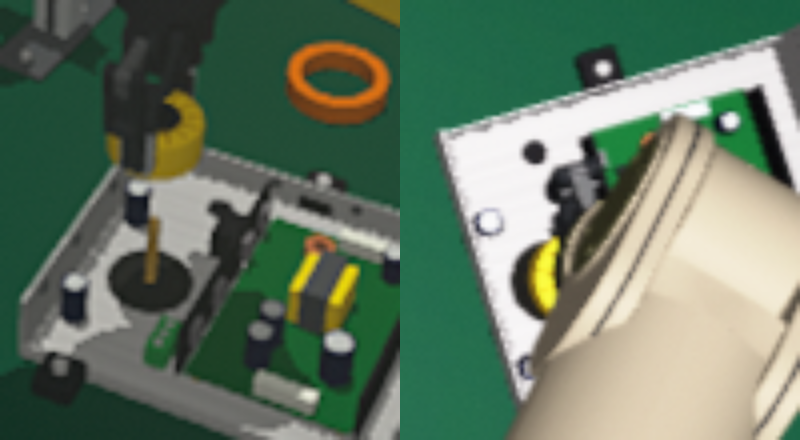

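The side half shows the ring hanging level over the bolt: it spans columns 107–206 with its lower edge at row 180, and the bolt tip is at (153,219). In the top half the arm hides it. The predicted rows are about 4 crop pixels too high, the same bias the chassis points showed, so I'll correct for that.

Run:
```python
from c import *
im=cv2.imread("pics/side4.png").astype(int)
# bolt pixels: brass colour columns per row, yellow ring extents
hs=cv2.cvtColor(im.astype(np.uint8),cv2.COLOR_BGR2HSV);m=cv2.inRange(hs,(8,90,60),(33,255,255))
ys,xs=np.where(m[283:305,320:338]);print("bolt rows",ys.min()+283,ys.max()+283,[(y+283,round(xs[ys==y].mean()+320,1),(ys==y).sum()) for y in sorted(set(ys))][::3])
ys,xs=np.where(m[245:283,312:346]);print("ring col",xs.min()+312,xs.max()+312,"row",ys.min()+245,ys.max()+245)
off=np.array((290,250))
for bias in(0,.5,.9,1.2):
    ob=[off+(np.array(q)+.5)/4-.5-[0,bias] for q in((150,201),(153,139))]
    t=least_squares(lambda b:np.concatenate([proj("side",[b[0],b[1],z])[0]-o for z,o in zip((.0055,.0615),ob)]),[.48,-.22]);print(bias,t.x.round(4),t.fun.round(2))
```

```text
bolt rows 284 300 [(np.int64(284), np.float64(328.0), np.int64(1)), (np.int64(287), np.float64(328.0), np.int64(3)), (np.int64(290), np.float64(327.5), np.int64(2)), (np.int64(293), np.float64(327.5), np.int64(4)), (np.int64(296), np.float64(327.5), np.int64(4)), (np.int64(299), np.float64(327.0), np.int64(3))]
ring col 317 340 row 252 274
0 [ 0.4817 -0.2232] [-0.18 -0.1   0.17  0.1 ]
0.5 [ 0.4832 -0.222 ] [-0.18 -0.11  0.17  0.11]
0.9 [ 0.4844 -0.2211] [-0.18 -0.11  0.17  0.11]
1.2 [ 0.4853 -0.2203] [-0.18 -0.11  0.17  0.11]
```

```bash
python3 -m inch '[[[-0.0015,-0.0008,0.01,0,0,0.005,1],[-0.0015,-0.0008,0.03,0,0,0.005,1],[-0.0015,-0.0008,0.05,0,0,0.005,1],[-0.0015,-0.0008,0.055,0,0,0.005,1],[-0.0015,-0.0008,0.055,0,0,0.005,1]]]'
python3 - <<'E'
from c import *
go([.4845,-.221,.0255],G)
o=sensors.get_obs();print(o["ft_force"].round(1),o["torque"].round(2))
E
python3 -m inch '[[[0,0,0.006,0,0,0,1],[0,0,0.012,0,0,0,1],[0,0,0.018,0,0,0,1]]]'
python3 - <<'E'
from c import *
go([.4845,-.221,.0255],G)
o=sensors.get_obs();print(o["ft_force"].round(1),o["torque"].round(2))
cv2.imwrite("pics/side5.png",imaging.camera("side"))
E
```

```text
clock: 7.2
position: [0.484, -0.2201, 0.0846]
ee_rot: [0.605, 0.796, -0.0, -0.0]
ft_force: [0.0, 0.2, -2.8]
grip_width: 0.692
grasp_force: 77.0
shift [-0.001   0.0003  0.0591] turn [-0.0008 -0.0001  0.0007] t 7.2
[ 0.   0.2 -2.8] [-0.04 -0.03 -0.02]
clock: 7.5
position: [0.4846, -0.22, 0.0667]
ee_rot: [0.605, 0.797, 0.0, 0.0]
ft_force: [0.0, -0.1, -2.7]
grip_width: 0.689
grasp_force: 77.2
shift [-0.0009 -0.0004  0.0412] turn [0.0008 0.0003 0.001 ] t 7.5
[ 0.  -0.1 -2.7] [-0.05  0.    0.03]
```

The ring is about 15 mm below the bolt tip and feels no force, so the bolt is in the hole. I'll keep lowering, and creep the last few mm.

```bash
python3 -m inch '[[[-0.0005,0,0.01,0,0,0,1],[-0.0005,0,0.02,0,0,0,1],[-0.0005,0,0.03,0,0,0,1],[-0.0005,0,0.036,0,0,0,1],[-0.0005,0,0.036,0,0,0,1],[-0.0005,0,0.036,0,0,0,1]]]'; python3 -m inch '[[[0,0,0.001,0,0,0,1],[0,0,0.002,0,0,0,1],[0,0,0.003,0,0,0,1],[0,0,0.003,0,0,0,1]]]'
```

```text
clock: 8.15
position: [0.4842, -0.2206, 0.0307]
ee_rot: [0.605, 0.796, -0.0, -0.0]
ft_force: [-0.2, 0.5, -3.6]
grip_width: 0.69
grasp_force: 77.2
clock: 8.55
position: [0.4844, -0.2204, 0.0277]
ee_rot: [0.605, 0.797, 0.0, -0.0]
ft_force: [-0.5, 0.0, -3.6]
grip_width: 0.69
grasp_force: 77.2
```

```bash
python3 -m inch '[[[0,0,0.001,0,0,0,1],[0,0,0.001,0,0,0,1],[0,0,0.002,0,0,0,1],[0,0,0.002,0,0,0,1]]]'; python3 -m inch '[[[0,0,0.001,0,0,0,1],[0,0,0.001,0,0,0,1],[0,0,0.001,0,0,0,1]]]'
```

```text
clock: 8.95
position: [0.4845, -0.2205, 0.0261]
ee_rot: [0.605, 0.797, 0.0, -0.0]
ft_force: [-3.4, 1.3, 4.4]
grip_width: 0.694
grasp_force: 77.9
clock: 9.25
position: [0.4845, -0.2206, 0.026]
ee_rot: [0.605, 0.796, 0.001, -0.0]
ft_force: [-9.0, 5.1, 19.5]
grip_width: 0.694
grasp_force: 80.0
```

```bash
python3 -m inch '[[[0,0,-0.0006,0,0,0,1],[0,0,-0.0006,0,0,0,1],[0,0,-0.0006,0,0,0,1]]]'; python3 -m inch '[[[0,0,0,0,0,0,-0.2],[0,0,0,0,0,0,-0.4],[0,0,0,0,0,0,-0.6],[0,0,0,0,0,0,-0.8],[0,0,0,0,0,0,-0.8],[0,0,0,0,0,0,-0.8]]]'
```

```text
clock: 9.55
position: [0.4845, -0.2205, 0.0261]
ee_rot: [0.605, 0.796, 0.0, -0.0]
ft_force: [-5.0, 3.8, 11.7]
grip_width: 0.689
grasp_force: 79.1
clock: 10.15
position: [0.4845, -0.2205, 0.0253]
ee_rot: [0.605, 0.797, -0.0, 0.0]
ft_force: [-0.5, 0.0, 0.5]
grip_width: 0.9
grasp_force: 0.0
```

Run:
```python
from c import *
a=imaging.camera("side");cv2.imwrite("pics/side6.png",a)
cv2.imwrite("pics/v7.png",cv2.resize(a[230:340,290:390],(500,550)))
o=sensors.get_obs();print(o["position"].round(4),o["ft_force"].round(1),o["grip_width"],o["grasp_force"])
```

```text
[ 0.4844 -0.2205  0.0253] [-0.1  0.5  0.8] 0.8999627807082082 0.0
```

View pics/v7.png

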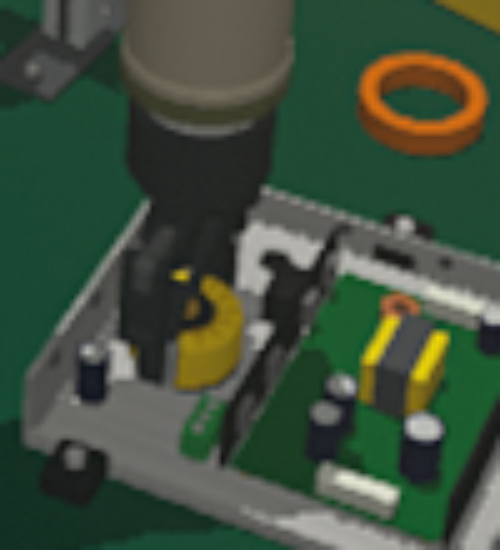

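The transformer sits flat on the pad with the bolt in its hole, around (190,300), and the fingers are open. Next I rise and go for the disc.

```bash
python3 -m inch '[[[0,0,-0.01,0,0,0,-0.8],[0,0,-0.03,0,0,0,-0.8],[0,0,-0.06,0,0,0,-0.8],[0,0,-0.1,0,0,0,-0.8],[0,0,-0.15,0,0,0,-1],[0,0,-0.2,0,0,0,-1],[0,0,-0.25,0,0,0,-1],[0,0,-0.27,0,0,0,-1],[0,0,-0.27,0,0,0,-1]]]'
python3 - <<'E'
from c import *
f=np.array([.598,.148,.2025])
go(f+.118*d,T);go(f+.138*d,T)
E
```

```text
clock: 11.1
position: [0.4854, -0.2214, 0.299]
ee_rot: [0.605, 0.796, 0.002, 0.002]
ft_force: [0.6, 0.5, 0.1]
grip_width: 0.998
grasp_force: 0.0
shift [0.333  0.1321 0.0062] turn [-0.5097 -0.5597 -1.409 ] t 11.1
shift [ 0.3342  0.1194 -0.0092] turn [-0.5097 -0.5597 -1.409 ] t 11.1
```

```bash
python3 -m inch '[[[0.033,0.01,-0.003,-0.045,-0.05,-0.13,-1],[0.067,0.02,-0.006,-0.09,-0.1,-0.26,-1],[0.1,0.032,-0.009,-0.14,-0.155,-0.39,-1],[0.133,0.044,-0.009,-0.19,-0.21,-0.52,-1],[0.167,0.056,-0.009,-0.24,-0.265,-0.65,-1],[0.2,0.068,-0.009,-0.285,-0.315,-0.78,-1],[0.233,0.08,-0.009,-0.33,-0.365,-0.92,-1],[0.267,0.094,-0.009,-0.38,-0.42,-1.05,-1],[0.3,0.107,-0.009,-0.425,-0.47,-1.18,-1],[0.3342,0.1194,-0.0092,-0.47,-0.52,-1.3,-1]]]'
python3 - <<'E'
from c import *
f=np.array([.598,.148,.2025])
go(f+.108*d,T)
E
```

```text
clock: 12.1
position: [0.5089, 0.1347, 0.3036]
ee_rot: [-0.028, 0.947, 0.027, 0.319]
ft_force: [2.1, -0.1, 0.3]
grip_width: 1.0
grasp_force: 0.0
shift [-0.0054 -0.0008  0.0272] turn [-0.0385 -0.0457 -0.1025] t 12.1
```

```bash
python3 -m inch '[[[-0.0054,-0.0008,0.01,-0.0385,-0.0457,-0.1025,-1],[-0.0054,-0.0008,0.027,-0.0385,-0.0457,-0.1025,-1],[-0.0054,-0.0008,0.027,-0.0385,-0.0457,-0.1025,-1],[-0.0054,-0.0008,0.027,-0.0385,-0.0457,-0.1025,-1]]]'
python3 - <<'E'
from c import *
f=np.array([.598,.148,.2025])
go(f+.018*d,T)
a=imaging.camera("side");b=imaging.camera("top")
cv2.imwrite("pics/v8.png",np.hstack([cv2.resize(a[130:220,200:300],(400,360)),cv2.resize(b[150:240,160:260],(400,360))]))
E
```

```text
clock: 12.5
position: [0.5297, 0.1344, 0.2857]
ee_rot: [-0.079, 0.937, 0.029, 0.34]
ft_force: [0.9, 0.2, 1.4]
grip_width: 1.0
grasp_force: 0.0
shift [-0.0001  0.0018  0.0905] turn [-0.0029 -0.0027 -0.0058] t 12.5
```

View pics/v8.png

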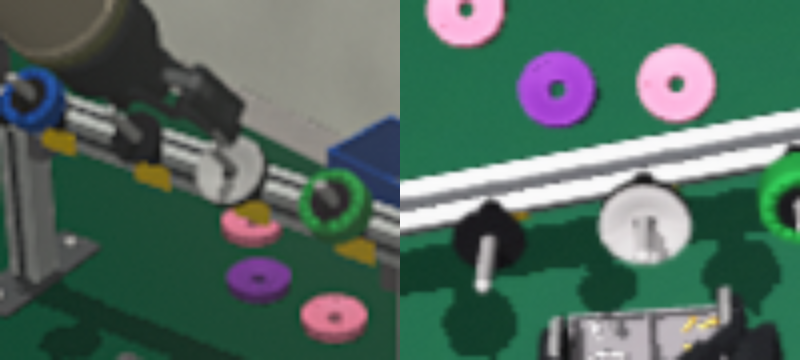

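The disc is at (230,168) in the side half and (645,220) in the top half. The fingertips at (558,330) and (722,300) straddle its line, so I go in.

```bash
python3 -m inch '[[[0,0.001,0.03,-0.003,-0.003,-0.006,-1],[0,0.001,0.055,-0.003,-0.003,-0.006,-1],[0,0.001,0.075,-0.003,-0.003,-0.006,-1],[0,0.001,0.085,-0.003,-0.003,-0.006,-1],[0,0.001,0.09,-0.003,-0.003,-0.006,-1],[0,0.001,0.09,-0.003,-0.003,-0.006,-1],[0,0.001,0.09,-0.003,-0.003,-0.006,-1]]]'
python3 - <<'E'
from c import *
go(np.array([.598,.148,.2025])+.018*d,T)
E
python3 -m inch '[[[0,0,0,0,0,0,0],[0,0,0,0,0,0,1],[0,0,0,0,0,0,1],[0,0,0,0,0,0,1],[0,0,0,0,0,0,1],[0,0,0,0,0,0,1],[0,0,0,0,0,0,1],[0,0,0,0,0,0,1]]]' 40
```

```text
clock: 13.3
position: [0.5869, 0.1457, 0.218]
ee_rot: [-0.082, 0.936, 0.031, 0.342]
ft_force: [-0.2, -0.1, -0.3]
grip_width: 0.997
grasp_force: 0.0
shift [0.0013 0.0003 0.0012] turn [0.0014 0.0026 0.0001] t 13.3
clock: 14.1
position: [0.5868, 0.1456, 0.2179]
ee_rot: [-0.082, 0.936, 0.031, 0.342]
ft_force: [-11.3, -3.1, 8.5]
grip_width: 0.601
grasp_force: 38.9
```

```bash
python3 -m inch '[[[-0.0005,0,-0.004,0,0,0,1],[-0.0005,0,-0.012,0,0,0,1],[-0.0005,0,-0.022,0,0,0,1],[-0.0005,0,-0.034,0,0,0,1],[-0.0005,0,-0.046,0,0,0,1],[-0.0005,0,-0.058,0,0,0,1],[-0.0005,0,-0.072,0,0,0,1],[-0.0005,0,-0.09,0,0,0,1],[-0.0005,0,-0.1,0,0,0,1],[-0.0005,0,-0.1,0,0,0,1]]]'
python3 - <<'E'
from c import *
a=imaging.camera("side");b=imaging.camera("top")
cv2.imwrite("pics/v9.png",np.hstack([cv2.resize(a[130:220,200:300],(400,360)),cv2.resize(b[170:260,160:260],(400,360))]))
go([.4845,-.2205,.26],G)
E
```

```text
clock: 15.1
position: [0.5236, 0.1344, 0.2957]
ee_rot: [-0.082, 0.935, 0.031, 0.343]
ft_force: [0.8, -0.1, -0.9]
grip_width: 0.599
grasp_force: 42.8
shift [ 0.0986 -0.3425 -0.039 ] turn [0.5154 0.5663 1.409 ] t 15.2
```

View pics/v9.png

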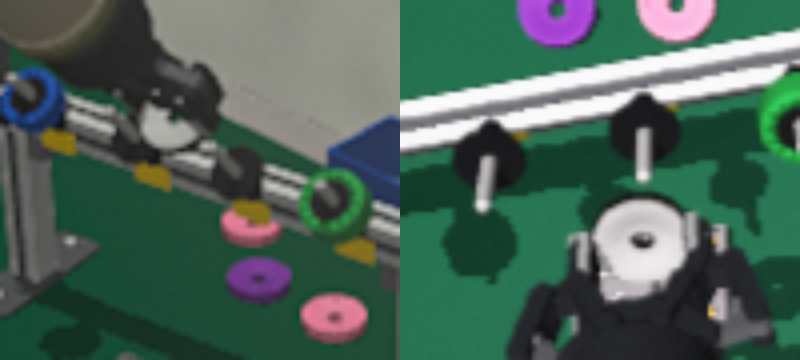

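The disc is off its peg and held square at the fingertips, around (642,240) in the top half, with the green coil still hanging. I carry it to the bolt.

```bash
python3 -m inch '[[[0.003,-0.03,-0.012,0.035,0.04,0.1,1],[0.01,-0.06,-0.02,0.08,0.09,0.23,1],[0.02,-0.095,-0.025,0.13,0.145,0.36,1],[0.03,-0.13,-0.03,0.18,0.2,0.49,1],[0.04,-0.165,-0.033,0.23,0.255,0.63,1],[0.05,-0.2,-0.035,0.28,0.31,0.77,1],[0.06,-0.235,-0.037,0.33,0.365,0.91,1],[0.073,-0.27,-0.039,0.38,0.42,1.04,1],[0.086,-0.305,-0.039,0.43,0.475,1.18,1],[0.0986,-0.34,-0.039,0.475,0.52,1.3,1]]]'
python3 - <<'E'
from c import *
go([.4845,-.2205,.13],G)
E
```

```text
clock: 16.2
position: [0.4841, -0.2193, 0.2602]
ee_rot: [0.555, 0.831, 0.003, 0.035]
ft_force: [0.2, 0.3, -2.3]
grip_width: 0.6
grasp_force: 42.7
shift [ 0.0058 -0.0059  0.13  ] turn [0.0476 0.0514 0.1216] t 16.2
```

```bash
python3 -m inch '[[[0.0015,-0.002,0.02,0.047,0.051,0.12,1],[0.0058,-0.0059,0.06,0.0476,0.0514,0.1216,1],[0.0058,-0.0059,0.1,0.0476,0.0514,0.1216,1],[0.0058,-0.0059,0.13,0.0476,0.0514,0.1216,1],[0.0058,-0.0059,0.13,0.0476,0.0514,0.1216,1],[0.0058,-0.0059,0.13,0.0476,0.0514,0.1216,1],[0.0058,-0.0059,0.13,0.0476,0.0514,0.1216,1]]]'
python3 - <<'E'
from c import *
go([.4845,-.2205,.055],G)
a=imaging.camera("side");cv2.imwrite("pics/side8.png",a);cv2.imwrite("pics/v10.png",cv2.resize(a[230:340,290:390],(600,600)))
E
```

```text
clock: 16.9
position: [0.4853, -0.2199, 0.1316]
ee_rot: [0.603, 0.798, -0.0, 0.001]
ft_force: [0.3, -0.4, 0.4]
grip_width: 0.599
grasp_force: 42.7
shift [-0.0002 -0.0011  0.0766] turn [0.0017 0.0023 0.0046] t 16.9
```

View pics/v10.png

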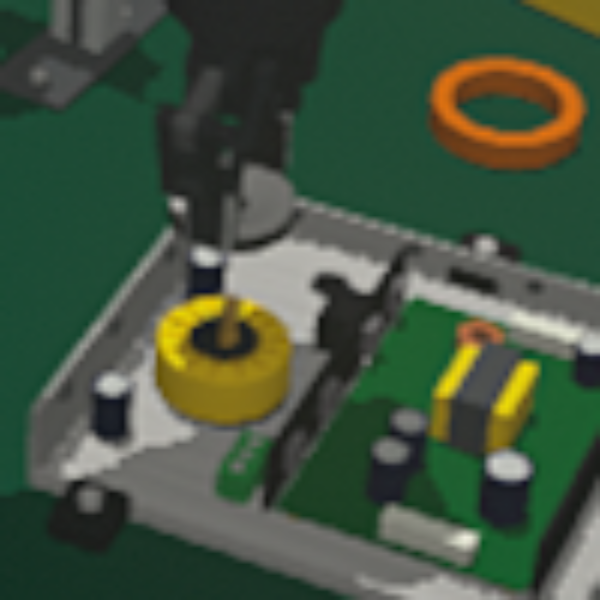

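The transformer lies flat around the bolt, with the bolt tip at (230,300), and the disc hangs above it at (262,205). I lower it.

```bash
python3 -m inch '[[[0,-0.0009,0.015,0.0017,0.0023,0.0046,1],[0,-0.0009,0.035,0.0017,0.0023,0.0046,1],[0,-0.0009,0.048,0.0017,0.0023,0.0046,1],[0,-0.0009,0.052,0.0017,0.0023,0.0046,1],[0,-0.0009,0.057,0.0017,0.0023,0.0046,1],[0,-0.0009,0.061,0.0017,0.0023,0.0046,1],[0,-0.0009,0.061,0.0017,0.0023,0.0046,1]]]'
python3 - <<'E'
from c import *
go([.4845,-.2205,.0545],G)
o=sensors.get_obs();print(o["ft_force"].round(1),o["torque"].round(2))
E
```

```text
clock: 17.65
position: [0.4846, -0.2209, 0.0693]
ee_rot: [0.605, 0.796, -0.0, 0.001]
ft_force: [5.6, -7.0, -5.3]
grip_width: 0.599
grasp_force: 42.5
shift [0.0004 0.     0.0148] turn [-0.0001  0.0015 -0.0005] t 17.6
[ 5.6 -7.  -5.3] [-1.42 -1.19 -0.05]
```

The disc is on the bolt but presses sideways along tool -x: it sits about 1.3 mm off centre in the grip. I correct that.

```bash
python3 -m inch '[[[-0.0008,0,0,0,0,0,1],[-0.0015,0,0,0,0,0,1],[-0.0015,0,0,0,0,0,1]]]'
python3 - <<'E'
from c import *
o=sensors.get_obs();print(o["torque"].round(2))
a=imaging.camera("side");cv2.imwrite("pics/side9.png",a)
E
```

```text
clock: 17.95
position: [0.4845, -0.2212, 0.0693]
ee_rot: [0.605, 0.796, -0.0, -0.001]
ft_force: [3.1, -2.7, -1.0]
grip_width: 0.6
grasp_force: 42.9
[-0.56 -0.69  0.02]
```

```bash
python3 -m inch '[[[-0.0008,0.0005,0,0,0,0,1],[-0.0008,0.0005,0.003,0,0,0,1],[-0.0008,0.0005,0.006,0,0,0,1],[-0.0008,0.0005,0.006,0,0,0,1]]]'
python3 - <<'E'
from c import *
o=sensors.get_obs();print(o["torque"].round(2));go([.4845,-.2205,.0545],G)
E
```

```text
clock: 18.4
position: [0.4844, -0.2215, 0.0624]
ee_rot: [0.605, 0.796, -0.0, -0.001]
ft_force: [0.3, -1.0, -2.4]
grip_width: 0.594
grasp_force: 42.8
[-0.17 -0.31 -0.01]
shift [0.0009 0.0004 0.0079] turn [-0.0025 -0.0018  0.0001] t 18.4
```

Nearly free of side force now, so I creep down.

```bash
python3 -m inch '[[[0,0,0.003,0,0,0,1],[0,0,0.005,0,0,0,1],[0,0,0.006,0,0,0,1],[0,0,0.006,0,0,0,1]]]'; python3 -m inch '[[[0,0,0.001,0,0,0,1],[0,0,0.001,0,0,0,1],[0,0,0.001,0,0,0,1]]]'
```

```text
clock: 18.8
position: [0.4845, -0.2215, 0.0567]
ee_rot: [0.605, 0.796, -0.0, -0.001]
ft_force: [-0.3, -0.3, -1.0]
grip_width: 0.599
grasp_force: 42.9
clock: 19.1
position: [0.4847, -0.2216, 0.0559]
ee_rot: [0.605, 0.796, -0.0, -0.001]
ft_force: [0.0, -0.4, -0.8]
grip_width: 0.597
grasp_force: 42.9
```

```bash
python3 -m inch '[[[0,0,0.001,0,0,0,1],[0,0,0.001,0,0,0,1],[0,0,0.001,0,0,0,1]]]';python3 -m inch '[[[0,0,0.0008,0,0,0,1],[0,0,0.0008,0,0,0,1],[0,0,0.0008,0,0,0,1]]]'
```

```text
clock: 19.4
position: [0.4847, -0.2216, 0.0549]
ee_rot: [0.605, 0.796, -0.0, -0.001]
ft_force: [0.4, 0.3, -1.0]
grip_width: 0.595
grasp_force: 42.9
clock: 19.7
position: [0.4848, -0.2216, 0.0543]
ee_rot: [0.605, 0.796, -0.0, -0.001]
ft_force: [-0.2, 0.4, 3.8]
grip_width: 0.6
grasp_force: 43.3
```

```bash
python3 -m inch '[[[0,0,0.0006,0,0,0,1],[0,0,0.0006,0,0,0,1],[0,0,0.0006,0,0,0,1]]]'; python3 -m inch '[[[0,0,-0.0004,0,0,0,1],[0,0,-0.0004,0,0,0,1],[0,0,-0.0004,0,0,0,1]]]'
```

```text
clock: 20.0
position: [0.4849, -0.2217, 0.0542]
ee_rot: [0.605, 0.796, 0.0, -0.001]
ft_force: [-4.1, 2.5, 11.9]
grip_width: 0.598
grasp_force: 44.1
clock: 20.3
position: [0.4848, -0.2217, 0.0542]
ee_rot: [0.605, 0.796, -0.0, -0.001]
ft_force: [-2.3, 2.1, 7.9]
grip_width: 0.6
grasp_force: 43.6
```

Seated at the expected height. Release, rise and check.

```bash
python3 -m inch '[[[0,0,0,0,0,0,0],[0,0,0,0,0,0,-0.3],[0,0,0,0,0,0,-0.6],[0,0,0,0,0,0,-0.8],[0,0,0,0,0,0,-0.8],[0,0,0,0,0,0,-0.8]]]'; python3 -m inch '[[[0,0,-0.01,0,0,0,-0.8],[0,0,-0.03,0,0,0,-0.8],[0,0,-0.06,0,0,0,-0.8],[0,0,-0.1,0,0,0,-0.8],[0,0,-0.14,0,0,0,-0.8],[0.04,0,-0.18,0,0,0,-0.8],[0.08,0,-0.2,0,0,0,-0.8],[0.12,0,-0.2,0,0,0,-0.8],[0.16,0,-0.2,0,0,0,-0.8],[0.16,0,-0.2,0,0,0,-0.8]]]'
python3 - <<'E'
from c import *
a=imaging.camera("side");b=imaging.camera("top")
cv2.imwrite("pics/v11.png",np.hstack([cv2.resize(a[250:350,290:390],(400,400)),cv2.resize(b[180:280,325:425],(400,400))]))
E
```

```text
clock: 20.9
position: [0.4847, -0.2216, 0.0539]
ee_rot: [0.605, 0.796, -0.0, -0.001]
ft_force: [-0.3, 0.3, 0.2]
grip_width: 0.899
grasp_force: 0.0
clock: 21.9
position: [0.4414, -0.0628, 0.2548]
ee_rot: [0.602, 0.798, 0.001, -0.002]
ft_force: [-0.4, 0.1, 1.2]
grip_width: 0.899
grasp_force: 0.0
```

View pics/v11.png

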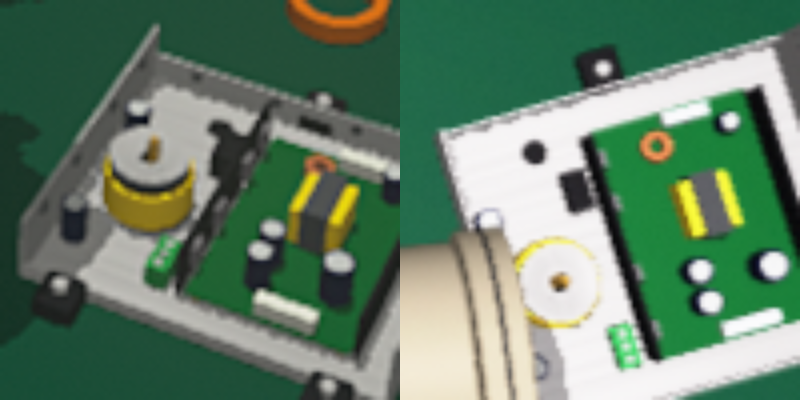

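The disc lies flat on the transformer, steel side up, with the bolt through both at (152,148) in the side half and (561,281) in the top half. The hand is clear.

```bash
python3 -c "
from workcell import order
print(order.hand_in())"
```

```text
the job is handed in; nothing more can be done
None
```

The transformer and clamping disc are both on the bolt, flat and released, and I handed the job in at about 22 s of the 69 s allowed; the hand-in returned no verdict.

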